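Stack the organizer tier and close its lid

TASK

Put the loose upper tier of the black organizer onto the fixed lower tier: lower it so that its four corner lugs go into the lower tier's corner sockets, keeping hold until the lugs are in them rather than dropping it, and seat it fully home. Then swing the dust lid down over it until it is shut, without slamming it. Leave the beaker, pill box, thermometer and tweezers where they are.

Things in the scene. Friction and masses are not known exactly. Their poses are not given: they have to be found in the camera images.
- tray: Loose upper tier, black plastic box 180 (its x) x 120 mm, ~0.28 kg, on four round corner lugs at x=+-73, y=+-43 mm (14 mm diameter, 14 long, lowest 5 mm tapering to 8). Origin: centre of the footprint at lug-tip level, z up. Underside z=14, inner floor z=18, rim z=66 mm, walls 4 mm. A divider crosses it at x=0. Fits either way round (half turn).
- tray_grip (a point): The grip of the loose tier: middle of the divider's top edge, at x=0, y=0, z=66 mm of the tier. The divider is an upright wall 12 mm thick (along the tier's x), flush with the rim, running along y from wall to wall. The empty compartments either side are 80 mm long, 112 mm wide, 48 mm deep.
- base: Fixed lower tier, black plastic, 180 (its x) x 120 x 50 mm high; origin: centre of its underside, z up. Four square sockets 17 mm wide, 18 deep, open upward at x=+-73, y=+-43 mm. With the upper tier fully home, its origin lies straight above this one at z=36 mm, x axes parallel either way round, rim at z=102 mm. Two small packs, lower than its rim, lie inside it and stay there.
- lid_hinge (a point): Middle of the lid's hinge axis, at x=0, y=72, z=106 mm of the base; the axis is parallel to the base's x. It is carried by a back plate along the base at y=68 to 74 mm, 100 mm high. Behind, an arm joins the plate to a stub of iron post at y=150 to 220 mm, 150 mm high, within 45 mm of x=0.
- lid (a joint): Dust lid angle, rad: 0 shut (level, 1 mm above the seated tier's rim), grows as it opens; starts 1.75 to 2.1, past upright, leaning to the base's +y; stop at 2.2. Stiff hinge: it stays where left, 1 to 3 N at the free edge move it, so push it all the way. Flat plate 180 mm along the hinge, 134 mm hinge to free edge, 5 thick, plus a tab 60 wide reaching 18 mm farther at mid edge.
- lid_edge (a point): Middle of the outer edge of the lid's tab, at mid thickness, 152 mm from the hinge axis.
- beaker: Bystander: clear acrylic beaker, 68 mm across, 90 mm high; origin at the centre of its underside.
- pillbox: Bystander: round blue pill box, 76 mm across, 32 mm high; origin at the centre of its underside.
- thermometer: Bystander: glass thermometer tube on a flat white backing, 36 x 150 mm (its y), 17 mm high; origin at the centre of its underside.
- tweezers: Bystander: stainless steel tweezers about 140 mm long (its x), 8 mm high, lying flat; origin about their middle, on the bench.

How it is judged (in metres and radians):
On the way:
1. the upper tier's lugs are in the sockets while the gripper still holds it (z of tray in the frame of base below 0.046 m and horizontal distance between tray and base below 0.006 m and angle between the x axis of tray and the x axis of base, either way round below 0.05 rad and contact force between the fingers and tray above 0.5 N), for 0.1 s.
At the end, for the whole second after the job is handed in: The upper tier sits fully home on the lower tier (its origin less than 38.5 mm above the base's origin, within 6 mm sideways, x axes parallel within 0.05 rad either way round, upright within 0.03 rad), at rest, and the lid is shut over it (less than 0.06 rad open) (z of tray in the frame of base between 0.033 and 0.0385 m and horizontal distance between tray and base below 0.006 m and angle between the x axis of tray and the x axis of base, either way round below 0.05 rad and angle between tray's own z axis and vertical below 0.03 rad and value of joint lid below 0.06 rad and linear speed of tray below 0.01 m/s); the robot touches nothing.
It fails at once if the clear acrylic beaker is moved by more than 30 mm (distance of beaker from where it was at the start of the episode above 0.03 m).
It fails at once if the round blue pill box is moved by more than 30 mm (distance of pillbox from where it was at the start of the episode above 0.03 m).
It fails at once if the thermometer is moved by more than 30 mm (distance of thermometer from where it was at the start of the episode above 0.03 m).
It fails at once if the tweezers is moved by more than 30 mm (distance of tweezers from where it was at the start of the episode above 0.03 m).
It fails at once if the lid is slammed (closing faster than 4 rad/s) (velocity of joint lid below -4 rad/s).
It also fails if it takes over 69 s, if anything falls off the work surface, if the arm or the gripper's body presses on something with over 40 N, if the wrist force passes 120 N, or if a joint passes its speed limit or range.

ROBOT

A 6-joint arm with a two-finger parallel gripper is mounted at the origin on the work surface. World frame = base frame: x ahead of the robot, y to its left, z up, the work surface at z = 0. Lengths are in m, angles in degrees, forces in N, time in s.
With the tool pointing down it reaches from about 0.375 to 0.9 m from the base axis. Payload 3.1 kg.
Tool frame: the origin (TCP) lies between the finger pads; the fingertips stand 11 mm ahead of it and the grasp point (between the pads) lies 8 mm behind it; z points along the fingers, y is the line along which they close (so a half turn about z gives the same grasp; the last joint's range is limited). The gripper opens to 87 mm and grips with 3 to 60 N. Pads are 19 mm wide; open, the fingers measure 117 mm over their backs; the gripper's body (75 mm by 190 mm) begins 51 mm behind the grasp point.
Start: joints at [-81.561, 30.224, 82.088, -0, 67.689, -10.227], TCP at [0.2, -0.592, 0.234] pointing down, gripper open.
Joint ranges: [-176.69, 176.69], [-43.24, 126.21], [12.49, 139.97], [-82, 262], [0, 151.66], [-163.58, 163.58]. Speed limits (degrees/s): [159.86, 159.86, 180, 180, 180, 180].

INTERFACE

Orientations are given as a 3x3 rotation matrix whose columns are the frame's x, y, z axes.
In Python, from rig import bot, viewer, workorder, nets gives the robot as it stands. The module is installed in compiled form; this text tells all that it offers.
- The arm moves only by the tool move_arm, never from a script. Its argument "increments" is a list of rows, each a list of 7 numbers: the shift along the tool's x, y, z normalised to -1 to 1, where 1 is 0.3 m, then the turn, a rotation vector about the tool's x, y, z normalised to -1 to 1, where 1 is pi rad, then the opening, from 0 (shut) to 1 (fully open). In form: [[tx, ty, tz, wx, wy, wz, grip], ...]. A call has 1 to 10 rows; each row is the pose to reach, as a shift and turn from the pose commanded when the call began, along the tool's axes at that moment, turning the shorter way round; what a row does not reach only later rows make up. A row lasts 1/12 s, in which the tool goes at most 41.7 mm and 7.16 degrees, less where a joint would pass 70% of its speed; a pose out of reach is approached as far as the arm can. A call with a number of a shift or a turn outside -1 to 1 is refused whole. A call with a gripper value outside its range is refused whole. The fingers move at their own pace and stop on an object; the grip force is fixed at half the most. Time passes only in rows, so rows that repeat a pose let the fingers close. It gives the time, the measured TCP pose, the force, the opening and the grip force at its end, in the units of the state.
- bot.read_state(): the state, without advancing time (a new reading comes with each control period).
- viewer.capture(name): name is "scene" or "top" or "wrist"; returns a dict with "image" (420x560x3 uint8, blue, green, red), "K" (3x3 intrinsics, pixels), "eye" and "orientation" of the camera in the world. Camera axes: x right, y up, looking along -z (the intrinsics and any distortion apply to the point x, -y, -z); pixel columns grow to the right and rows downward; lengths in m; the calibration is good to about 2 mm. A picture is of the moment at which its call begins. There is no depth.
- workorder.hand_in(): hands the job in; it is judged then, once.
Trained networks look in the newest picture that a camera, given by its name, has taken for a name from the list of things; names that differ only in an ending like _2 or _b are one class to them, and where a whole thing is asked for, a point or a joint stands for the part that bears it (a point fixed in the world has none). Each returns a list of dicts, best first, with "conf" (0 to 1); they miss things now and then, are a little off and sometimes report something else, mostly with a low value. They report only what shows in the picture. A call takes as long as a camera call.
- nets.find_in(camera, thing): "location" ([column, row] in pixels, amid what is visible of it).
The state is a dict: "time_s": time; "joint_positions": joint angles; "qvel": joint speeds; "tau": joint torques, N m; "position": TCP position; "tcp_rot": TCP orientation; "force": force on the tool from outside, world axes, zero at the start; "moment": the same for the moment, N m; "opening": opening from 0.0 (shut) to 1.0 (fully open); "grasp_force": force on a finger pad.
Only numpy, scipy, OpenCV 4.12 (cv2) and the standard library are available. Lean on these libraries where they do the work, as an engineer would, in place of code of your own. Each camera call takes 0.05 s, during which the arm holds its last target. There are 200 camera calls.

## Working session

There is one attempt and no reset: what is moved stays moved. The work goes in short steps, Python scripts to look and compute and a tool call to move; the robot and the scene stay as the last step left them, time stands still between calls to the robot, and variables do not carry over. Pictures are saved under pics/ and viewed, at most 10 in all, crops included, and the job is handed in when it is done.

Besides the shell and the picture viewer there is one more tool, called after "Request:" as a command line: name --pt "numbers of a row" for each row, then --argument value for the rest. move_arm: Moves the arm, as the interface text tells. Its arguments: {"type":"object","properties":{"increments":{"type":"array"}},"required":["increments"]}

```bash
mkdir -p pics; cat > h.py <<'E'
import numpy as np, cv2
from rig import bot, viewer, workorder, nets
def cap(n,f=None):
    c=viewer.capture(n)
    if f: cv2.imwrite('pics/'+f,c['image'])
    return c
def ray(c,p):
    K=np.array(c['K']);d=np.linalg.inv(K)@[p[0],p[1],1]
    d=np.array(c['orientation'])@[d[0],-d[1],-d[2]]
    return np.array(c['eye']),d/np.linalg.norm(d)
def atz(c,p,z):
    e,d=ray(c,p);return e+d*(z-e[2])/d[2]
def proj(c,P):
    q=(np.array(P)-c['eye'])@np.array(c['orientation']);q=q*[1,-1,-1]
    u=q@np.array(c['K']).T;return u[...,:2]/u[...,2:]
E
python3 - <<'E'
from h import *
np.set_printoptions(precision=4,suppress=True)
for n in ['scene','top','wrist']:
    c=cap(n,n+'0.png');print(n,c['K'],c['eye'],c['orientation'],c.keys())
    for t in ['tray','tray_grip','base','lid_hinge','lid','lid_edge','beaker','pillbox','thermometer','tweezers']:
        print(t,[(np.round(x['location']),round(x['conf'],2)) for x in nets.find_in(n,t)[:2]])
print(bot.read_state())
a=cv2.imread('pics/top0.png');b=cv2.imread('pics/scene0.png')
E
```

```text
scene [[402.1854   0.     278.4502]
 [  0.     402.1854 200.4219]
 [  0.       0.       1.    ]] [1.1553 0.1816 0.8711] [[-0.3898 -0.7219  0.5717]
 [ 0.9207 -0.2936  0.2571]
 [-0.0178  0.6266  0.7791]] dict_keys(['image', 'K', 'eye', 'orientation'])
tray [(array([250., 182.]), 0.68)]
tray_grip [(array([251., 183.]), 0.62)]
base [(array([402., 232.]), 0.95)]
lid_hinge [(array([402., 232.]), 0.63)]
lid [(array([422., 208.]), 0.82)]
lid_edge [(array([426., 204.]), 0.92), (array([355., 286.]), 0.75)]
beaker [(array([283., 250.]), 0.9), (array([313., 189.]), 0.45)]
pillbox [(array([315., 190.]), 0.94)]
thermometer [(array([358., 291.]), 0.86), (array([313., 189.]), 0.5)]
tweezers [(array([183., 160.]), 0.51)]
top [[514.3894   0.     275.8894]
 [  0.     514.3894 212.7313]
 [  0.       0.       1.    ]] [ 0.3446 -0.0901  1.1512] [[ 0.1155  0.9675 -0.2251]
 [-0.9933  0.1136 -0.0216]
 [ 0.0046  0.2261  0.9741]] dict_keys(['image', 'K', 'eye', 'orientation'])
tray [(array([327., 259.]), 0.68), (array([261., 167.]), 0.59)]
tray_grip [(array([325., 260.]), 0.76)]
base [(array([137., 226.]), 0.8
[... 584 characters left out ...]
 'K', 'eye', 'orientation'])
tray []
tray_grip []
base []
lid_hinge []
lid []
lid_edge []
beaker []
pillbox []
thermometer []
tweezers []
{'time_s': 1.65, 'joint_positions': array([-81.5603,  30.223 ,  82.0872,  -0.0004,  67.689 , -10.2279]), 'qvel': array([-0.0133, -0.0152,  0.0396,  0.0212, -0.0693,  0.0274]), 'tau': array([  0.0006, -44.0001, -17.6979,   0.0634,   0.0504,  -0.    ]), 'position': array([ 0.2001, -0.5921,  0.2336]), 'tcp_rot': array([[ 0.9474,  0.3201, -0.    ],
       [ 0.3201, -0.9474, -0.    ],
       [-0.    ,  0.    , -1.    ]]), 'force': array([-0.1764,  0.1516,  0.3623]), 'moment': array([ 0.0588, -0.0447, -0.0634]), 'grasp_force': 0.0, 'opening': 0.9993531305854207}
```

View pics/top0.png

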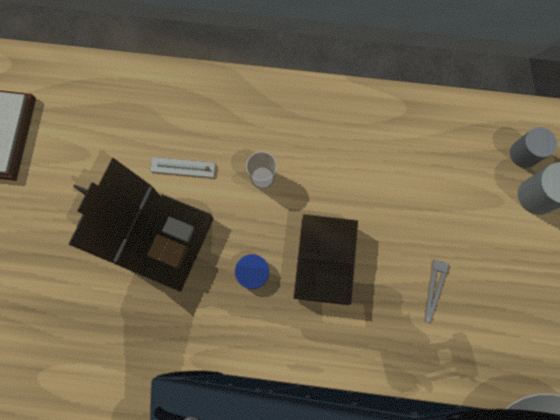

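View pics/scene0.png

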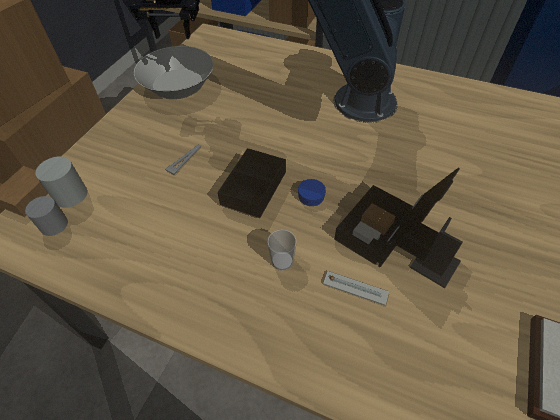

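The top view shows the tray at (327,259) and the base at about (165,240), with the lid leaning back toward (110,210). The beaker is at (261,169), the pill box at (252,271), the thermometer at (183,167) and the tweezers at (435,290). The scene view agrees. I'll fit the poses by silhouette in both views.

```bash
cat > fit.py <<'E'
from h import *
from scipy.optimize import minimize
import itertools
def box(x,y,z): return np.array(list(itertools.product(x,y,z)),float)/1000
TRAY=[box((-90,90),(-60,60),(14,66))]+[box((sx*73-6,sx*73+6),(sy*43-6,sy*43+6),(0,14)) for sx in(-1,1) for sy in(-1,1)]
BASE=[box((-90,90),(-60,60),(0,50)),box((-90,90),(68,74),(0,100))]
POST=box((-45,45),(150,220),(0,150))
def lid(a):
    r=[]
    for b in (box((-90,90),(0,134),(-2.5,2.5)),box((-30,30),(134,152),(-2.5,2.5))):
        d,t=b[:,1],b[:,2]
        r.append(np.c_[b[:,0],.072-d*np.cos(a)+t*np.sin(a),.106+d*np.sin(a)+t*np.cos(a)])
    return r
def place(P,x,y,w,z=0):
    c,s=np.cos(w),np.sin(w);return P@np.array([[c,s,0],[-s,c,0],[0,0,1]])+[x,y,z]
def sil(c,parts,S=4):
    m=np.zeros((420*S,560*S),np.uint8)
    for P in parts:
        h=cv2.convexHull(proj(c,P).astype(np.float32))
        cv2.fillConvexPoly(m,np.round((h*S+(S-1)/2)*16).astype(np.int32),255,cv2.LINE_8,4)
    return cv2.resize(m,(560,420),interpolation=cv2.INTER_AREA).astype(np.float32)/255
def dark(c,roi,th=60):
    g=c['image'].max(2);m=np.zeros(g.shape,np.float32);x0,y0,x1,y1=roi
    k=(g[y0:y1,x0:x1]<th).astype(np.uint8)
    m[y0:y1,x0:x1]=cv2.morphologyEx(k,cv2.MORPH_OPEN,np.ones((2,2)))
    return m
def fit(build,obs,x0,step):
    def f(p):
        e=0
        for c,m,w in obs:
            d=cv2.GaussianBlur(sil(c,build(p))-m,(0,0),1.2)*w;e+=(d**2).sum()
        return e
    x0=np.array(x0,float)
    for k in (1,.3,.1):
        n=len(x0);s=np.vstack([x0]+[x0+k*np.array(step)*np.eye(n)[i] for i in range(n)])
        r=minimize(f,x0,method='Nelder-Mead',options=dict(initial_simplex=s,xatol=1e-5,fatol=1e-3,maxiter=250));x0=r.x
    return r.x,r.fun
E
cat > m1.py <<'E'
from fit import *
np.set_printoptions(precision=4,suppress=True)
T=cap('top');S=cap('scene')
roiTt=(285,205,370,315);roiTs=(205,140,295,225)
roiBt=(60,150,225,300);roiBs=(325,160,470,290)
tT=atz(T,(327,259),.04);b0=atz(T,(172,240),.04)
W=np.ones((420,560),np.float32)
obs=[[(T,dark(T,roiTt),W)],[(S,dark(S,roiTs),W)]]
bt=lambda p:[place(q,*p) for q in TRAY]
for o in (obs[0],obs[1],obs[0]+obs[1]):print('tray',*fit(bt,o,[tT[0],tT[1],0.0],[.02,.02,.1]))
# base: yaw from hinge line picked in the image
a=atz(T,(117,262),.1);b=atz(T,(151,187),.1);w=np.arctan2(*(a-b)[[1,0]])
n=np.array([-np.sin(w),np.cos(w)])
print('yaw0',w,'dir y',n)
bb=lambda p:[place(q,*p[:3]) for q in BASE+lid(p[3])+[POST]]
def fillpk(m,r): # packs are closed over
    c,_=cv2.findContours(m.astype(np.uint8),cv2.RETR_EXTERNAL,cv2.CHAIN_APPROX_NONE);k=np.zeros(m.shape,np.uint8)
    c=[q for q in c if cv2.contourArea(q)>60]
    cv2.drawContours(k,c,-1,1,-1);return k.astype(np.float32)
ot=[(T,fillpk(dark(T,roiBt),0),W)];os=[(S,fillpk(dark(S,roiBs),0),W)]
for o in (ot,os,ot+os):
    best=min((fit(bb,o,[b0[0],b0[1],w,l],[.02,.02,.1,.1]) for l in (1.8,2.0)),key=lambda q:q[1]);print('base',*best)
p=best[0]
for c,nm,q in((T,'t',0),(S,'s',1)):
    im=cv2.resize(c['image'],None,fx=2,fy=2,interpolation=cv2.INTER_CUBIC);im=np.clip(im*2.0,0,255).astype(np.uint8)
    tp=fit(bt,obs[0]+obs[1],[tT[0],tT[1],0.0],[.02,.02,.1])[0]
    for P in bt(tp)[:1]+bb(p):
        h=cv2.convexHull(proj(c,P).astype(np.float32));cv2.polylines(im,[np.round(h*2).astype(int)],True,(0,255,0),1)
    x,y=((40,130),(200,120))[q];cv2.imwrite(f'pics/fit_{nm}.png',im[2*y:2*y+400,2*x:2*x+660])
a=cv2.imread('pics/fit_t.png');b=cv2.imread('pics/fit_s.png')
cv2.imwrite('pics/fit.png',cv2.resize(np.vstack([a[:,:640],b[:,:640]]),(480,600)))
for t,px,z in(('beaker',(262,178),0),('pillbox',(252,271),.03),('thermo',(183,167),0.01)):print(t,atz(T,px,z))
E
python3 m1.py
```

```text
tray [ 0.5079 -0.1865 -0.0033] 42.30168151855469
tray [ 0.5116 -0.1804  0.    ] 2.4493234157562256
tray [ 0.5082 -0.185   0.004 ] 137.84844970703125
yaw0 2.8933954052506627 dir y [-0.2457 -0.9694]
base [0.5131 0.1757 2.8309 1.7936] 6659.1962890625
base [0.4849 0.2925 3.8213 2.0924] 2623.349853515625
base [0.565  0.2949 2.5887 1.3802] 7345.8203125
beaker [ 0.6895 -0.0228  0.    ]
pillbox [ 0.4681 -0.0286  0.03  ]
thermo [0.6915 0.1621 0.01  ]
```

View pics/fit.png

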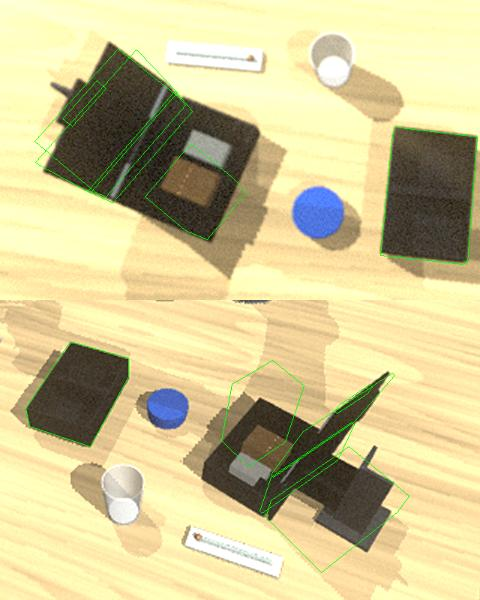

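```bash
python3 - <<'E'
s=open('m1.py').read()
s=s.replace("w=np.arctan2(*(a-b)[[1,0]])","w=np.arctan2(*(a-b)[[1,0]])-np.pi")
s=s.replace("+[POST]]","]")
s=s.replace("ot=[(T,","ex=lambda c,p:1-np.maximum(sil(c,[place(box((-50,50),(76,225),(0,160)),*p)]),0)*(1-sil(c,bb([*p,1.92])))\np0=[b0[0],b0[1],w]\not=[(T,").replace(",0),W)];os=",",0),ex(T,p0))];os=").replace("roiBs),0),W)]","roiBs),0),ex(S,p0))]")
open('m1.py','w').write(s)
E
python3 m1.py
```

```text
tray [ 0.5081 -0.1866  0.0022] 44.85011291503906
tray [ 0.5117 -0.1805 -0.0014] 2.146721363067627
tray [ 0.5089 -0.185  -0.0023] 136.77113342285156
yaw0 -0.24819724833913037 dir y [0.2457 0.9694]
base [ 0.5078  0.1564 -0.2718  1.8989] 90.3993911743164
base [ 0.5114  0.1611 -0.2837  1.9102] 10.055624008178711
base [ 0.5092  0.1592 -0.2784  1.9145] 249.012939453125
beaker [ 0.6895 -0.0228  0.    ]
pillbox [ 0.4681 -0.0286  0.03  ]
thermo [0.6915 0.1621 0.01  ]
```

View pics/fit.png

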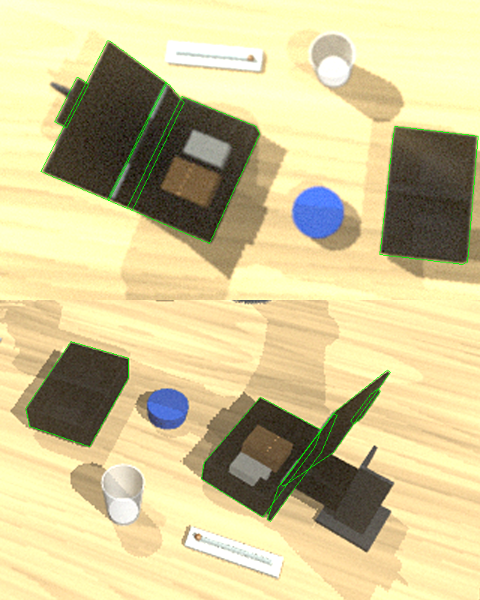

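The overlay matches the tray at (0.511,-0.181) and the base at (0.511,0.161, yaw -0.28) in both views. The lid is at about 1.91 rad. Top is biased from scene by a constant few mm, but the relative poses agree. Now I'll work out the approach to the tray.

```bash
cat > go.py <<'E'
from h import *
from scipy.spatial.transform import Rotation as Ro
def down(yaw):  # tool z down, tool y at heading yaw (rad)
    y=np.array([np.cos(yaw),np.sin(yaw),0]);z=np.array([0,0,-1.]);return np.c_[np.cross(y,z),y,z]
def plan(pos,R,s=None):
    s=s or bot.read_state();R0=np.array(s['tcp_rot'])
    t=R0.T@(np.array(pos)-s['position'])/.3; w=Ro.from_matrix(R0.T@R).as_rotvec()/np.pi
    print(np.round(t,4),np.round(w,4),'rows',np.linalg.norm(t)*.3/.0417,np.linalg.norm(w)*180/7.16);return t,w
E
python3 - <<'E'
from go import *
plan([.511,-.181,.2],down(-.002)); plan([.36,-.38,.234],down(-.5))
E
```

```text
[ 1.4205 -0.9665  0.1118] [-0.      0.     -0.3957] rows 12.386530025320315 9.946528858639383
[ 0.7313 -0.4991 -0.0015] [-0.      0.     -0.2371] rows 6.369887419641983 5.961431345102328
```

Request:
move_arm --pt "0.73 -0.5 0 0 0 -0.237 1" --pt "0.73 -0.5 0 0 0 -0.237 1" --pt "0.73 -0.5 0 0 0 -0.237 1" --pt "0.73 -0.5 0 0 0 -0.237 1" --pt "0.73 -0.5 0 0 0 -0.237 1" --pt "0.73 -0.5 0 0 0 -0.237 1" --pt "0.73 -0.5 0 0 0 -0.237 1" --pt "0.73 -0.5 0 0 0 -0.237 1"

```text
time_s: 2.52
position: [0.3612, -0.376, 0.2337]
tcp_rot: [[0.475, 0.88, 0.0], [0.88, -0.475, 0.002], [0.002, -0.001, -1.0]]
force: [-0.1, 0.2, -0.4]
opening: 0.997
grasp_force: 0.0
```

```bash
python3 - <<'E'
from go import *
print(bot.read_state()['position']);plan([.511,-.181,.2],down(-.002))
E
```

```text
[ 0.36123515 -0.37604032  0.23366544]
[0.8091 0.1301 0.1135] [-1.000e-04 -6.000e-04 -1.571e-01] rows 5.95205566898402 3.9493461443022597
```

Request:
move_arm --pt "0.81 0.13 0.11 0 0 -0.157 1" --pt "0.81 0.13 0.11 0 0 -0.157 1" --pt "0.81 0.13 0.11 0 0 -0.157 1" --pt "0.81 0.13 0.11 0 0 -0.157 1" --pt "0.81 0.13 0.11 0 0 -0.157 1" --pt "0.81 0.13 0.11 0 0 -0.157 1" --pt "0.81 0.13 0.11 0 0 -0.157 1" --pt "0.81 0.13 0.11 0 0 -0.157 1"

```text
time_s: 3.18
position: [0.5113, -0.1847, 0.2002]
tcp_rot: [[0.004, 1.0, -0.0], [1.0, -0.004, -0.001], [-0.001, -0.0, -1.0]]
force: [0.2, 0.1, 0.1]
opening: 1.002
grasp_force: 0.0
```

```bash
python3 - <<'E'
from go import *
c=cap('wrist','w1.png');s=bot.read_state();print(s['position'])
P=np.array([[x,y,.066] for x,y in((-.09,-.06),(.09,-.06),(.09,.06),(-.09,.06),(0,-.06),(0,.06))])+[.511,-.181,0]
im=np.clip(c['image']*2.,0,255).astype(np.uint8)
for q in proj(c,P):cv2.circle(im,tuple(int(v) for v in q),3,(0,255,0),1)
cv2.imwrite('pics/w1b.png',im)
plan([.511,-.181,.047],down(-.002))
E
```

```text
[ 0.51061749 -0.18594972  0.20041067]
[0.017  0.0013 0.5114] [-0.0001  0.0003 -0.0012] rows 3.680838849758275 0.032080875992046794
```

View pics/w1b.png

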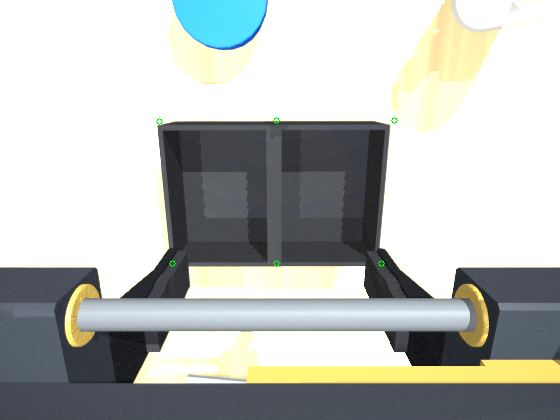

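The wrist view shows the tray upright with its divider at column ~273, 3 px left of the prediction at 276. It therefore sits ~2 mm toward -x; the gap to each finger is ample.

```bash
python3 - <<'E'
from go import *
plan([.5095,-.183,.047],down(-.002));print(bot.read_state()['position'],bot.read_state()['qvel'])
E
```

```text
[ 0.0103 -0.0037  0.5114] [-0.0001  0.0003 -0.0012] rows 3.67969061824535 0.032080875992046794
[ 0.51061749 -0.18594972  0.20041067] [-2.31735699 -0.56200315  0.39448898  0.00449093 -0.00477619  0.08789844]
```

Request:
move_arm --pt "0.008 -0.002 0.1 0 0 0 1" --pt "0.008 -0.002 0.22 0 0 0 1" --pt "0.008 -0.002 0.33 0 0 0 1" --pt "0.008 -0.002 0.42 0 0 0 1" --pt "0.008 -0.002 0.48 0 0 0 1" --pt "0.008 -0.002 0.51 0 0 0 1" --pt "0.008 -0.002 0.51 0 0 0 1" --pt "0.008 -0.002 0.51 0 0 0 1"

```text
time_s: 3.9
position: [0.5097, -0.1846, 0.0479]
tcp_rot: [[0.009, 1.0, 0.0], [1.0, -0.009, -0.0], [-0.0, 0.0, -1.0]]
force: [-0.7, -0.2, 0.3]
opening: 1.001
grasp_force: 0.0
```

Request:
move_arm --pt "0 0 0 0 0 0 0.4" --pt "0 0 0 0 0 0 0.25" --pt "0 0 0 0 0 0 0" --pt "0 0 0 0 0 0 0" --pt "0 0 0 0 0 0 0" --pt "0 0 0 0 0 0 0" --pt "0 0 0 0 0 0 0" --pt "0 0 0 0 0 0 0" --pt "0 0 0 0 0 0 0" --pt "0 0 0 0 0 0 0"

```text
time_s: 4.73
position: [0.5097, -0.1829, 0.0475]
tcp_rot: [[0.007, 1.0, -0.0], [1.0, -0.007, 0.0], [0.0, -0.0, -1.0]]
force: [0.4, -0.2, 0.8]
opening: 0.326
grasp_force: 0.0
```

Request:
move_arm --pt "0 0 0 0 0 0 0" --pt "0 0 0 0 0 0 0" --pt "0 0 0 0 0 0 0" --pt "0 0 0 0 0 0 0" --pt "0 0 0 0 0 0 0" --pt "0 0 0 0 0 0 0"

```text
time_s: 5.23
position: [0.5096, -0.183, 0.0475]
tcp_rot: [[0.007, 1.0, -0.0], [1.0, -0.007, 0.0], [0.0, -0.0, -1.0]]
force: [0.3, -0.8, -0.2]
opening: 0.137
grasp_force: 30.0
```

```bash
cat > m2.py <<'E'
from fit import *
import sys
np.set_printoptions(precision=4,suppress=True)
z=float(sys.argv[1]);cams=sys.argv[2].split(',');x0=[float(v) for v in sys.argv[3].split(',')]
s=bot.read_state();print(s['position'],s['opening'],s['grasp_force'],s['force'])
for n in cams:
    c=cap(n);q=proj(c,place(TRAY[0],*x0,z));lo=(q.min(0)-12).astype(int);hi=(q.max(0)+12).astype(int)
    W=np.zeros((420,560),np.float32)
    r=(max(lo[0],0),max(lo[1],0),min(hi[0],560),min(hi[1],420));W[r[1]:r[3],r[0]:r[2]]=1
    print(n,*fit(lambda p:[place(b,*p,z) for b in TRAY],[(c,dark(c,r),W)],x0,[.01,.01,.05]))
E
python3 m2.py 0 scene,top .511,-.181,0
```

```text
[ 0.5096 -0.183   0.0475] 0.13674880035044226 29.993455898948014 [ 0.3478 -0.786  -0.211 ]
scene [ 0.5094 -0.1844  0.0082] 538.9603271484375
top [ 0.7432 -0.3277 -0.4667] 588.0328979492188
```

Request:
move_arm --pt "0 0 -0.05 0 0 0 0" --pt "0 0 -0.13 0 0 0 0" --pt "0 0 -0.22 0 0 0 0" --pt "0 0 -0.31 0 0 0 0" --pt "0 0 -0.4 0 0 0 0" --pt "0 0 -0.47 0 0 0 0" --pt "0 0 -0.5 0 0 0 0" --pt "0 0 -0.5 0 0 0 0"

```text
time_s: 6.0
position: [0.5108, -0.1836, 0.1994]
tcp_rot: [[0.007, 1.0, 0.004], [1.0, -0.007, -0.002], [-0.002, 0.004, -1.0]]
force: [0.0, -0.7, -2.9]
opening: 0.135
grasp_force: 30.0
```

```bash
python3 - <<'E'
from go import *
s=bot.read_state();print(s['position'],s['force'],s['opening'],s['grasp_force'])
plan([.5094,.1593,.2],down(-.285))
E
```

```text
[ 0.51084098 -0.18355951  0.19943788] [ 0.04046444 -0.70831253 -2.86603308] 0.13486194290197778 29.99509396031499
[ 1.1428 -0.0131 -0.0045] [0.0014 0.0005 0.0884] rows 8.222134218024053 2.2228606498244097
```

Request:
move_arm --pt "0.06 0 0 0 0 0 0" --pt "0.15 0 0 0 0 0.01 0" --pt "0.26 0 0 0 0 0.02 0" --pt "0.38 0 0 0 0 0.035 0" --pt "0.5 0 0 0 0 0.05 0" --pt "0.62 0 0 0 0 0.06 0" --pt "0.72 0 0 0 0 0.07 0" --pt "0.78 0 0 0 0 0.08 0" --pt "0.8 0 0 0 0 0.088 0" --pt "0.8 0 0 0 0 0.088 0"

```text
time_s: 6.83
position: [0.5098, 0.0591, 0.1955]
tcp_rot: [[0.277, 0.961, -0.004], [0.961, -0.277, 0.001], [-0.0, -0.004, -1.0]]
force: [-0.3, 0.2, -3.0]
opening: 0.138
grasp_force: 30.0
```

```bash
cat > m3.py <<'E'
from fit import *
import sys
from go import plan,down
np.set_printoptions(precision=4,suppress=True)
s=bot.read_state();R=np.array(s['tcp_rot']);p=np.array(s['position']);w=np.arctan2(R[1,1],R[0,1])
z=p[2]-.0475;x0=[p[0],p[1],w];print(p,w,s['force'],s['grasp_force'])
for n in ('scene','top'):
    c=cap(n);B=[place(b,*x0,z) for b in TRAY];q=proj(c,B[0])
    W=np.zeros((420,560),np.float32);lo=(q.min(0)-12).astype(int);hi=(q.max(0)+12).astype(int)
    W[max(lo[1],0):hi[1],max(lo[0],0):hi[0]]=1
    W*=1-sil(c,[place(box((-120,120),(-60,60),(70,350)),*x0,z)])   # gripper zone left out
    if 'base' in sys.argv: W*=1-sil(c,[place(b,.510,.159,-.278) for b in BASE+lid(1.91)]+[place(box((-50,50),(76,225),(0,160)),.51,.159,-.278)])
    r=(max(lo[0],0),max(lo[1],0),hi[0],hi[1])
    f,e=fit(lambda v:[place(b,*v,z) for b in TRAY],[(c,dark(c,r),W)],x0,[.006,.006,.03]);print(n,W.sum(),f,e,'minus tcp',f-x0)
    im=np.clip(c['image']*2.,0,255).astype(np.uint8);cv2.imwrite(f'pics/h_{n}.png',im)
E
python3 m3.py; python3 -c "
from go import *
plan([.5094,.1593,.2],down(-.28))"
```

```text
[0.5098 0.0591 0.1955] -0.28117075958091514 [-0.3444  0.1852 -2.9682] 29.995663412846625
scene 5280.855 [ 0.5115  0.0606 -0.2735] 1162.4642333984375 minus tcp [0.0017 0.0015 0.0077]
top 4518.4746 [ 0.5105  0.0568 -0.2753] 630.34521484375 minus tcp [ 0.0007 -0.0023  0.0058]
[ 0.3262 -0.0988 -0.013 ] [-0.0009  0.0003 -0.0007] rows 2.453963857982677 0.02951121956831249
```

Request:
move_arm --pt "0.06 -0.02 0 0 0 0 0" --pt "0.15 -0.045 0 0 0 0 0" --pt "0.24 -0.07 0 0 0 0 0" --pt "0.3 -0.09 0 0 0 0 0" --pt "0.325 -0.1 0.02 0 0 0 0" --pt "0.325 -0.1 0.06 0 0 0 0" --pt "0.325 -0.1 0.1 0 0 0 0" --pt "0.325 -0.1 0.12 0 0 0 0" --pt "0.325 -0.1 0.12 0 0 0 0" --pt "0.325 -0.1 0.12 0 0 0 0"

```text
time_s: 7.77
position: [0.5098, 0.158, 0.1609]
tcp_rot: [[0.281, 0.96, -0.002], [0.96, -0.281, -0.0], [-0.001, -0.001, -1.0]]
force: [0.3, -0.2, -2.3]
opening: 0.13
grasp_force: 30.0
```

```bash
python3 m3.py base; python3 -c "
from go import *
plan([.509,.1593,.11],down(-.28))
a=cv2.imread('pics/h_scene.png')[120:320,300:520];b=cv2.imread('pics/h_top.png')[130:330,50:270]
cv2.imwrite('pics/h.png',cv2.resize(np.hstack([a,b]),(800,364),interpolation=cv2.INTER_CUBIC))"
```

```text
[0.5098 0.158  0.1609] -0.2848336691154619 [ 0.3258 -0.1545 -2.3143] 29.994801389984787
scene 2004.5526 [ 0.511   0.1597 -0.2733] 2.125258684158325 minus tcp [0.0012 0.0017 0.0115]
top 3176.31 [ 0.5077  0.1556 -0.2626] 313.1102294921875 minus tcp [-0.0021 -0.0024  0.0222]
[ 0.0015 -0.0059  0.1728] [ 0.0002 -0.0001 -0.0014] rows 1.2437936606627416 0.03684516903953759
```

View pics/h.png

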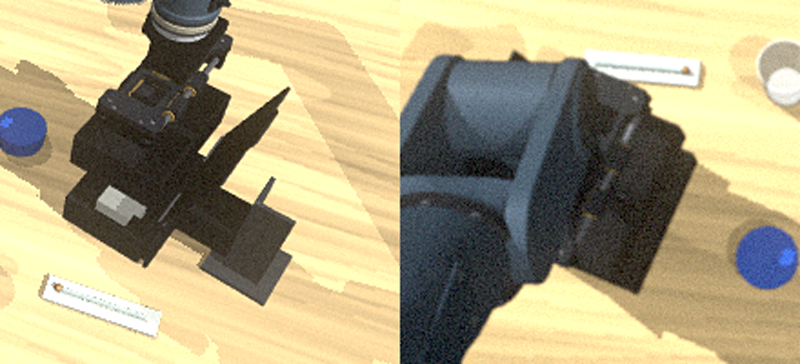

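The picture shows the tray held level above the base, clear of the lid, and the fit is clean. Offset to correct is about 1.4 mm; I'll descend to just above the sockets.

Request:
move_arm --pt "0.005 0 0.05 0 0 0.002 0" --pt "0.005 0 0.1 0 0 0.002 0" --pt "0.005 0 0.15 0 0 0.002 0" --pt "0.005 0 0.18 0 0 0.002 0" --pt "0.005 0 0.19 0 0 0.002 0" --pt "0.005 0 0.19 0 0 0.002 0" --pt "0.005 0 0.19 0 0 0.002 0" --pt "0.005 0 0.19 0 0 0.002 0"

```text
time_s: 8.53
position: [0.5112, 0.1605, 0.1054]
tcp_rot: [[0.286, 0.958, 0.002], [0.958, -0.286, 0.0], [0.001, 0.002, -1.0]]
force: [0.2, 0.2, -2.8]
opening: 0.135
grasp_force: 30.0
```

```bash
python3 m3.py base
```

```text
[0.5112 0.1605 0.1054] -0.28990480466916885 [ 0.2125  0.1557 -2.8108] 29.994811406359076
scene 1864.9877 [ 0.5151  0.1625 -0.2839] 8.451078414916992 minus tcp [0.0039 0.002  0.006 ]
top 3173.0981 [ 0.5084  0.158  -0.2668] 194.03070068359375 minus tcp [-0.0027 -0.0025  0.0232]
```

```bash
python3 -c "
from go import *
s=bot.read_state();print(s['position'],s['qvel'])
plan([.51,.1595,.0975],down(-.287))"
```

```text
[0.51102325 0.16049998 0.10536004] [ 0.07412421  0.06377477  0.08791194  0.01688296 -0.00725652  0.00299241]
[-0.0042 -0.0024  0.0262] [ 0.0005 -0.0002 -0.0009] rows 0.19158741262159526 0.02735310059423165
```

Settled, and about 1 mm past the target in each axis. I'll correct that and descend slowly.

Request:
move_arm --pt "-0.004 -0.002 0 0 0 0 0" --pt "-0.004 -0.002 0.01 0 0 0 0" --pt "-0.004 -0.002 0.02 0 0 0 0" --pt "-0.004 -0.002 0.027 0 0 0 0" --pt "-0.004 -0.002 0.033 0 0 0 0" --pt "-0.004 -0.002 0.038 0 0 0 0" --pt "-0.004 -0.002 0.038 0 0 0 0" --pt "-0.004 -0.002 0.038 0 0 0 0"

```text
time_s: 9.3
position: [0.5094, 0.1595, 0.093]
tcp_rot: [[0.286, 0.958, -0.0], [0.958, -0.286, -0.0], [-0.0, -0.0, -1.0]]
force: [-0.3, -0.6, -1.9]
opening: 0.14
grasp_force: 30.0
```

Request:
move_arm --pt "0 0 0.006 0 0 0 0" --pt "0 0 0.012 0 0 0 0" --pt "0 0 0.018 0 0 0 0" --pt "0 0 0.018 0 0 0 0" --pt "0 0 0.018 0 0 0 0"

```text
time_s: 9.72
position: [0.5094, 0.1595, 0.0876]
tcp_rot: [[0.286, 0.958, -0.0], [0.958, -0.286, 0.0], [-0.0, -0.0, -1.0]]
force: [-0.3, 0.1, -2.5]
opening: 0.134
grasp_force: 30.0
```

Request:
move_arm --pt "0 0 0.006 0 0 0 0" --pt "0 0 0.011 0 0 0 0" --pt "0 0 0.016 0 0 0 0" --pt "0 0 0.016 0 0 0 0" --pt "0 0 0.016 0 0 0 0"

```text
time_s: 10.13
position: [0.5095, 0.1595, 0.0835]
tcp_rot: [[0.286, 0.958, 0.0], [0.958, -0.286, -0.0], [0.0, 0.0, -1.0]]
force: [-1.0, -0.1, 4.6]
opening: 0.136
grasp_force: 30.0
```

Contact at tray z = 36 mm with +4.6 N, which matches fully home. A touch more push, then release.

Request:
move_arm --pt "0 0 0.002 0 0 0 0" --pt "0 0 0.002 0 0 0 0" --pt "0 0 0.002 0 0 0 0"

```text
time_s: 10.38
position: [0.5096, 0.1595, 0.0835]
tcp_rot: [[0.286, 0.958, 0.001], [0.958, -0.286, -0.0], [0.0, 0.001, -1.0]]
force: [-2.2, -1.4, 9.1]
opening: 0.136
grasp_force: 30.0
```

Request:
move_arm --pt "0 0 0 0 0 0 0.2" --pt "0 0 0 0 0 0 0.3" --pt "0 0 0 0 0 0 0.4" --pt "0 0 0 0 0 0 0.5" --pt "0 0 0 0 0 0 0.5" --pt "0 0 0 0 0 0 0.5"

```text
time_s: 10.88
position: [0.5095, 0.1594, 0.0822]
tcp_rot: [[0.286, 0.958, -0.0], [0.958, -0.286, -0.0], [-0.0, -0.0, -1.0]]
force: [-0.3, -0.5, -0.3]
opening: 0.466
grasp_force: 0.0
```

```bash
python3 - <<'E'
from go import *
s=bot.read_state();print(s['position'],s['force'],s['opening'],s['joint_positions'])
# lid frame -> world
w=-.281;B=np.array([.5096,.1589,0])
def W(p):
    c,sn=np.cos(w),np.sin(w);return B+[c*p[0]-sn*p[1],sn*p[0]+c*p[1],p[2]]
for a in(1.9,1.57,1.2,.8,.4,.1):
    print(a,W([0,.072-.14*np.cos(a),.106+.14*np.sin(a)]))
E
```

```text
[0.50947217 0.15944922 0.08215707] [-0.31667496 -0.47376871 -0.33919763] 0.4655189045053985 [5.37742954e+00 3.65523075e+01 1.02264964e+02 5.07268045e-04
 4.11945713e+01 2.19933357e+01]
1.9 [0.54211829 0.27156142 0.23848201]
1.57 [0.52953588 0.22796895 0.24599996]
1.2 [0.5154985  0.17933568 0.23648547]
0.8 [0.50251763 0.13436273 0.20642985]
0.4 [0.49380723 0.10418506 0.16051857]
0.1 [0.49093643 0.09423904 0.11997668]
```

The tray is released and seated. Next I'll raise the arm and close the fingers, then go over behind the lid.

Request:
move_arm --pt "0 0 -0.05 0 0 0 0.5" --pt "0 0 -0.15 0 0 0 0.5" --pt "0 0 -0.27 0 0 0 0.4" --pt "0 0 -0.39 0 0 0 0.2" --pt "0 0 -0.51 0 0 0 0" --pt "0 0 -0.63 0 0 0 0" --pt "0 0 -0.73 0 0 0 0" --pt "0 0 -0.78 0 0 0 0" --pt "0 0 -0.78 0 0 0 0"

```text
time_s: 11.63
position: [0.5117, 0.1598, 0.3207]
tcp_rot: [[0.286, 0.958, 0.009], [0.958, -0.286, 0.001], [0.004, 0.009, -1.0]]
force: [0.9, 1.0, -0.1]
opening: 0.061
grasp_force: 0.0
```

```bash
python3 - <<'E'
from fit import *
from go import plan,down
np.set_printoptions(precision=4,suppress=True)
s=bot.read_state();print(s['position'],s['force'])
c=cap('scene','s5.png');roi=(325,160,470,290);b=[.5114,.1611,-.2837]
W=np.zeros((420,560),np.float32);W[150:290,325:470]=1
W*=1-sil(c,[place(box((-50,50),(76,225),(0,160)),*b)])
f=lambda v:[place(q,*b) for q in BASE+lid(v[1])]+[place(q,b[0],b[1],b[2],v[0]) for q in TRAY]
print(fit(f,[(c,dark(c,roi),W)],[.036,1.91],[.005,.05]))
cv2.imwrite('pics/s5.png',cv2.resize(np.clip(c['image'][60:310,280:500]*2.,0,255).astype(np.uint8),None,fx=2,fy=2))
plan([.551,.303,.31],down(-.287))
E
```

```text
[0.5117 0.1598 0.3207] [ 0.913   0.9601 -0.0805]
(array([0.0343, 1.9103]), np.float64(11.635770797729492))
[ 0.4968 -0.0069  0.0278] [ 0.0014 -0.0005 -0.0009] rows 3.5798732079084683 0.04336530693888669
```

View pics/s5.png

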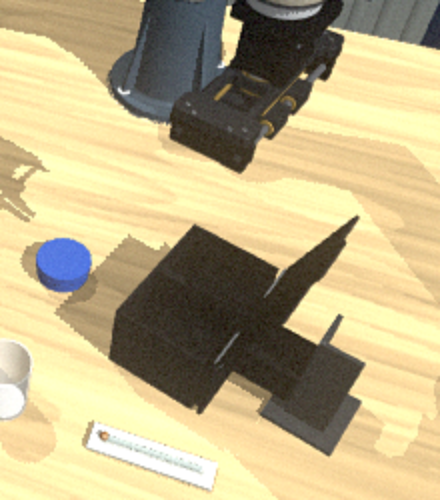

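The picture shows the tray flush on the base and the lid unchanged at 1.91 rad. I'll move the closed fingers over and behind the lid, then down.

Request:
move_arm --pt "0.1 0 0 0 0 0 0" --pt "0.22 0 0 0 0 0 0" --pt "0.34 0 0 0 0 0 0" --pt "0.45 -0.005 0 0 0 0 0" --pt "0.5 -0.005 0 0 0 0 0" --pt "0.5 -0.005 0 0 0 0 0" --pt "0.5 -0.005 0 0 0 0 0"

```text
time_s: 12.27
position: [0.5497, 0.3037, 0.3135]
tcp_rot: [[0.284, 0.959, -0.005], [0.959, -0.284, -0.002], [-0.004, -0.004, -1.0]]
force: [0.3, -0.4, -0.5]
opening: 0.004
grasp_force: 0.0
```

Request:
move_arm --pt "0 0 0.06 0 0 0 0" --pt "0 0 0.15 0 0 0 0" --pt "0 0 0.23 0 0 0 0" --pt "0 0 0.28 0 0 0 0" --pt "0 0 0.29 0 0 0 0" --pt "0 0 0.29 0 0 0 0"

```text
time_s: 12.77
position: [0.5497, 0.3019, 0.2275]
tcp_rot: [[0.287, 0.958, -0.005], [0.958, -0.287, -0.002], [-0.003, -0.004, -1.0]]
force: [0.2, 0.4, 0.1]
opening: 0.009
grasp_force: 0.0
```

Request:
move_arm --pt "-0.04 0 0 0 0 0 0" --pt "-0.08 0 0 0 0 0 0" --pt "-0.12 0 0 0 0 0 0" --pt "-0.16 0 0 0 0 0 0" --pt "-0.2 0 0 0 0 0 0" --pt "-0.24 0 0 0 0 0 0" --pt "-0.27 0 0 0 0 0 0" --pt "-0.3 0 0 0 0 0 0" --pt "-0.33 0 0 0 0 0 0" --pt "-0.36 0 0 0 0 0 0"

```text
time_s: 13.6
position: [0.5195, 0.1993, 0.2291]
tcp_rot: [[0.286, 0.958, -0.001], [0.958, -0.286, 0.0], [-0.0, -0.001, -1.0]]
force: [0.6, 1.8, 0.1]
opening: 0.005
grasp_force: 0.6
```

```bash
python3 - <<'E'
from fit import *
np.set_printoptions(precision=4,suppress=True)
s=bot.read_state();print(s['position'],s['force'])
c=cap('scene')
cv2.imwrite('pics/s6.png',cv2.resize(np.clip(c['image'][60:310,280:500]*2.,0,255).astype(np.uint8),None,fx=2,fy=2))
E
```

```text
[0.5195 0.1993 0.2291] [0.6221 1.7523 0.1026]
```

View pics/s6.png

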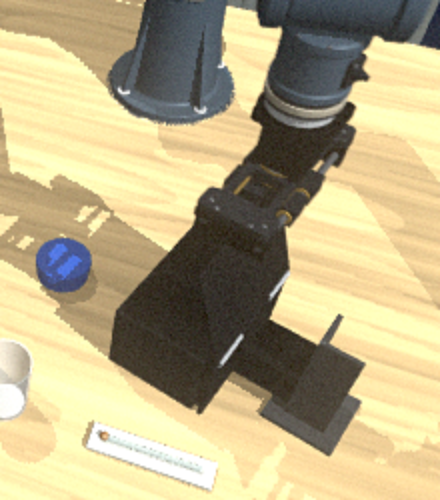

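The lid is past upright and leaning forward against the fingers, with the hinge side visible at (280,285). I'll follow its arc down.

Request:
move_arm --pt "-0.035 0 0.015 0 0 0 0" --pt "-0.073 0 0.035 0 0 0 0" --pt "-0.105 0 0.06 0 0 0 0" --pt "-0.138 0 0.085 0 0 0 0" --pt "-0.165 0 0.113 0 0 0 0" --pt "-0.193 0 0.142 0 0 0 0" --pt "-0.215 0 0.175 0 0 0 0" --pt "-0.237 0 0.208 0 0 0 0" --pt "-0.25 0 0.235 0 0 0 0" --pt "-0.26 0 0.255 0 0 0 0"

```text
time_s: 14.48
position: [0.4967, 0.1245, 0.1514]
tcp_rot: [[0.287, 0.958, -0.002], [0.958, -0.287, -0.0], [-0.001, -0.002, -1.0]]
force: [-1.0, 0.3, 1.2]
opening: 0.005
grasp_force: 0.3
```

Request:
move_arm --pt "0 0 0.02 0 0 0 0" --pt "-0.005 0 0.04 0 0 0 0" --pt "-0.01 0 0.06 0 0 0 0" --pt "-0.01 0 0.075 0 0 0 0" --pt "-0.01 0 0.085 0 0 0 0" --pt "-0.01 0 0.092 0 0 0 0" --pt "-0.01 0 0.092 0 0 0 0"

```text
time_s: 15.07
position: [0.4968, 0.1226, 0.1249]
tcp_rot: [[0.286, 0.958, -0.0], [0.958, -0.286, 0.0], [-0.0, -0.0, -1.0]]
force: [0.1, 0.1, -1.0]
opening: 0.006
grasp_force: 0.0
```

Request:
move_arm --pt "0 0 0.006 0 0 0 0" --pt "0 0 0.012 0 0 0 0" --pt "0 0 0.018 0 0 0 0" --pt "0 0 0.018 0 0 0 0" --pt "0 0 0.018 0 0 0 0"

```text
time_s: 15.48
position: [0.4971, 0.1225, 0.1199]
tcp_rot: [[0.286, 0.958, 0.0], [0.958, -0.286, 0.0], [0.0, 0.0, -1.0]]
force: [-0.0, 0.8, -0.1]
opening: 0.006
grasp_force: 0.3
```

Request:
move_arm --pt "0 0 0.004 0 0 0 0" --pt "0 0 0.007 0 0 0 0" --pt "0 0 0.007 0 0 0 0" --pt "0 0 0.007 0 0 0 0"

```text
time_s: 15.82
position: [0.4971, 0.1226, 0.1197]
tcp_rot: [[0.286, 0.958, 0.001], [0.958, -0.286, -0.0], [0.0, 0.001, -1.0]]
force: [-3.1, -0.2, 15.7]
opening: 0.006
grasp_force: 7.6
```

Firm stop at the shut height. I'll lift off and check.

Request:
move_arm --pt "0 0 -0.01 0 0 0 0" --pt "0 0 -0.06 0 0 0 0" --pt "0 0 -0.16 0 0 0 0" --pt "0 0 -0.28 0 0 0 0" --pt "0 0 -0.4 0 0 0 0" --pt "0 0 -0.5 0 0 0 0" --pt "0 0 -0.55 0 0 0 0" --pt "0 0 -0.55 0 0 0 0" --pt "0 0 -0.55 0 0 0 0" --pt "0 0 -0.55 0 0 0 0"

```text
time_s: 16.65
position: [0.4958, 0.1225, 0.2814]
tcp_rot: [[0.286, 0.958, -0.003], [0.958, -0.286, -0.0], [-0.001, -0.003, -1.0]]
force: [0.1, -0.3, -0.0]
opening: 0.005
grasp_force: 0.0
```

```bash
python3 - <<'E'
from fit import *
np.set_printoptions(precision=4,suppress=True)
s=bot.read_state();print(s['position'],s['force'])
c=cap('scene');roi=(325,160,470,290);b=[.5114,.1611,-.2837]
W=np.zeros((420,560),np.float32);W[165:290,325:470]=1
W*=1-sil(c,[place(box((-50,50),(76,225),(0,160)),*b)])
f=lambda v:[place(q,*b) for q in BASE+lid(v[1])]+[place(q,b[0],b[1],b[2],v[0]) for q in TRAY]
for l in(.02,.15):print(fit(f,[(c,dark(c,roi),W)],[.036,l],[.005,.05]))
cv2.imwrite('pics/s7.png',cv2.resize(np.clip(c['image'][60:310,280:500]*2.,0,255).astype(np.uint8),None,fx=2,fy=2))
E
```

```text
[0.4958 0.1225 0.2814] [ 0.0889 -0.3248 -0.0442]
(array([ 0.0258, -0.0197]), np.float64(42.309181213378906))
(array([ 0.0351, -0.0197]), np.float64(42.37499237060547))
```

View pics/s7.png

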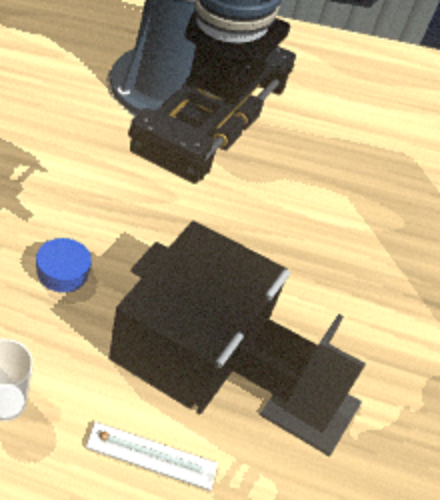

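The picture shows the lid level over the seated tray, with its tab at (150,258) and the gripper clear. The bystanders are unmoved, so I'm handing in.

```bash
python3 -c "
from rig import workorder
print(workorder.hand_in())"
```

```text
the job is handed in; nothing more can be done
None
```

The upper tier is seated fully home on the lower tier, the lid is shut over it without slamming, and the job is handed in; the hand-in gave no verdict, and the beaker, pill box and thermometer look unmoved in the last picture, while the tweezers were outside that picture and I didn't re-check them.

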